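# Load the ignition test bench

### The arm

A 7-joint arm with a two-finger parallel gripper is mounted at the origin on the work surface. World frame = base frame: x ahead of the robot, y to its left, z up, the work surface at z = 0. Lengths are in m, angles in degrees, forces in N, time in s.
With the tool pointing down it reaches from about 0.425 to 0.875 m from the base axis. Payload 4.7 kg.
Tool frame: the origin (TCP) lies midway between the tips of the shut fingers; the grasp point (between the pads) lies 19 mm behind it; z points along the fingers, y is the line along which they close (so a half turn about z gives the same grasp; the last joint's range is limited). The gripper opens to 87 mm and grips with 3 to 60 N. Pads are 19 mm wide; open, the fingers measure 117 mm over their backs; the gripper's body (75 mm by 190 mm) begins 51 mm behind the grasp point.
Start: joints at [-64.968, 18.392, -4.016, 83.108, 1.295, 78.541, -3.26], TCP at [0.267, 0.593, 0.223] pointing down, gripper open.
Joint ranges: [-163.93, 163.93], [-17.29, 119.83], [-79.2, 71.16], [3.27, 140.29], [-89.18, 269.18], [5.43, 117.66], [-154.24, 154.24]. Speed limits (degrees/s): [147.25, 147.25, 180, 180, 180, 180, 180].

### API

Orientations are given as [roll, pitch, yaw] about the fixed x, y, z axes, in that order (R = Rz(yaw) Ry(pitch) Rx(roll)).
In Python, from cell import env gives the robot as it stands. The module is installed in compiled form; this text tells all that it offers.
- The arm moves only by the tool step_arm, never from a script. Its argument "rows" is a list of rows, each an object with "angular": the turn, a rotation vector about the tool's x, y, z in units of pi rad (1.0 is pi rad), a list of three; "slide": the shift along the tool's x, y, z in units of 500 mm (1.0 is 500 mm), a list of three; "jaw": the opening, from 0 (shut) to 1 (fully open). A call has 1 to 10 rows; each row shifts and turns the commanded pose from where the row before left it, along the tool's axes as they then stand; what a row does not reach is not made up. A row lasts 1/8 s, in which the tool goes at most 62.5 mm and 10.7 degrees, less where a joint would pass 70% of its speed; a pose out of reach is approached as far as the arm can. A call with a number of a shift or a turn outside -1 to 1 is refused whole. A call with a gripper value outside its range is refused whole. The fingers move at their own pace and stop on an object; "newtons" is the grip in N (left out, the last holds). Time passes only in rows, so rows that do not move let the fingers close. It gives the time, the measured TCP pose, the force, the opening and the grip force at its end, in the units of the state.
- env.get_obs(): the state, without advancing time (a new reading comes with each control period).
- env.read_camera(name): name is "scene" or "top"; returns the picture (480x640x3 uint8, red, green, blue); there is no depth.
- env.camera_info(name): a dict with "fx", "fy", "cx", "cy" (pixels), "k1" (the pictures are not rectified: a ray, as slopes to the right and down, at radius r is drawn at 1 + k1 r^2 times it, then the intrinsics apply), "R" (3x3) and "t" (3): a world point X has camera coordinates R X + t. Camera axes: x right, y down, z forward; pixel columns grow to the right and rows downward; lengths in m; the calibration is good to about 2 mm. A picture is of the moment at which its call begins. camera_info takes no time and is no camera call.
- env.sign_off(): hands the job in; it is judged then, once.
The state is a dict: "time_s": time; "qpos": joint angles; "joint_velocities": joint speeds; "effort": joint torques, N m; "tool_pos": TCP position; "tool_rot": TCP orientation; "force": force on the tool from outside, world axes, zero at the start; "wrist_torque": the same for the moment, N m; "grip_width": finger opening in m; "grasp_force": force on a finger pad.
Only numpy, scipy, OpenCV 4.12 (cv2) and the standard library are available. Lean on these libraries where they do the work, as an engineer would, in place of code of your own. Each camera call takes 0.05 s, during which the arm holds its last target. There are 200 camera calls.

### The job

Get the ignition bench ready for a test run: stand the coil upright in its round steel cup, fit the brown cap squarely down over the distributor's rim, lay the finned ignition module flat between the yellow corners of its heat-sink plate, and lay the spark plug in the two V supports of the green cradle with its white ceramic end towards the brass contact post. Set each part down without dropping it, and leave the tape roll and the grease tin where they lie.

Things in the scene. Friction and masses are not known exactly. Their poses are not given: they have to be found in the camera images.
- coil: Loose ignition coil standing upright: silver can with a blue band, 52 mm diameter and 92 mm high, a red tower on top (22 mm diameter at its tip), 132 mm high in all; about 0.55 kg. Origin: centre of its underside; z up along the can.
- cap: Loose brown distributor cap on its open skirt: 64 mm outside, 56 mm inside diameter, hollow to a height of 34 mm; solid crown to 43 mm; four plug towers to 64 mm and a centre tower to 70 mm, all within 27 mm of the axis. 0.12 kg. Grip it by the outside of the skirt. Origin: centre of the skirt's lower rim; z up. May be turned any way about z.
- module: Loose ignition module: finned aluminium block with a black connector end, 96 mm long (x) by 56 mm wide (y) by 36 mm high; about 0.32 kg. Origin: centre of its underside; x lengthwise, z up. Either end may go either way.
- plug: Loose spark plug lying on its side, 95 mm long, 55 g, axis 10.4 mm above the bench. Origin: on the axis, mid white ceramic; x along the plug to the terminal end. Along x (mm): thread -65 to -39 (14 diameter), collar to -31 (20), steel hexagon to -17 (21 across flats; grip at its centre, x = -24, near the centre of mass), ceramic to +16 (11), brass terminal to +26.
- coil_cup: Fixed holder for the coil: blue square base plate 105 mm wide and 10 mm thick with a round steel cup on it, floor 10 mm above the bench, inner diameter 64 mm, flaring above a height of 30 mm to 80 mm inside at the rim, which is 44 mm above the bench. Origin: centre of the base's underside, on the cup's axis.
- distributor: Fixed aluminium distributor without cap on a red 105 mm base plate. The cap sits on its flat shoulder, 68 mm diameter, 86 mm high; the rim above it goes inside the skirt: 46 mm diameter, tapering above 92 mm to 34 mm at 100 mm; rotor arm to 114 mm, fits inside the cap. Brass capsule at +x, 52 mm out, below 81 mm. Origin: on the axis, underside of base; z up.
- heatsink: Fixed heat-sink plate for the ignition module: grey plate 136 mm (x) by 96 mm (y) by 8 mm thick with a white thermal pad in the middle and four yellow L-shaped corner stops, 6 mm higher than the plate, that leave a space of 116 mm (x) by 76 mm (y) between them. Origin: centre of the plate's underside; x along its length.
- cradle: Fixed spark-plug cradle: green base 140 x 70 x 10 mm, brass contact post 54 mm high, two white V supports (8 mm thick, 45 degree faces, 28 mm wide, tops 42 mm high). Origin: underside, below the place of the plug's hexagon; x along the plug's place to the post (near face x = +62 mm). Vs at x = -32 (thread) and +24 mm (ceramic). Seated plug: axis 36 mm high, origin at x = +24 mm.
- tape: Bystander: loose roll of yellow tape lying flat, 56 mm diameter, 19 mm high. Origin: centre of its underside. Leave it where it lies.
- grease_tin: Bystander: loose flat round grease tin, steel with an orange lid, 50 mm diameter, 22 mm high. Origin: centre of its underside. Leave it where it lies.
Mind the look-alikes: they are no part of the job. Leave any orange or purple look-alike of the module alone.

How it is judged:
By the outcome, as a careful person would: the job done as asked, in the order asked, and still so for the second after the job is handed in, with the robot touching nothing.
It also fails if it takes over 122 s, if anything falls off the work surface, if the arm or the gripper's body presses on something with over 40 N, if the wrist force passes 120 N, or if a joint passes its speed limit or range.

## Working session

There is one attempt and no reset: what is moved stays moved. The work goes in short steps, Python scripts to look and compute and a tool call to move; the robot and the scene stay as the last step left them, time stands still between calls to the robot, and variables do not carry over. Pictures are saved under pics/ and viewed, at most 14 in all, crops included, and the job is handed in when it is done.

Besides the shell and the picture viewer there is one more tool, called after "Request:" by a JSON object that holds its "name" and its "arguments". step_arm: Moves the arm, as the interface text tells. Shifts and turns lie within -1 to 1; 1 stands for 500 mm of shift or pi rad of turn. Its arguments: {"type":"object","properties":{"rows":{"type":"array"},"newtons":{"type":"number"}},"required":["rows"]}

```bash
mkdir -p pics; python3 - <<'E'
from cell import env
import cv2
for n in("scene","top"):
    im=env.read_camera(n); cv2.imwrite(f"pics/{n}0.png",im[:,:,::-1]); print(n,env.camera_info(n))
print(env.get_obs())
E
```

```text
scene {'fx': 522.9579632654744, 'fy': 522.9579632654744, 'cx': 323.15198102627807, 'cy': 238.14712518649765, 'k1': 0.04313827740564665, 'R': array([[-0.64257134,  0.76610052, -0.01385889],
       [ 0.65504017,  0.53985532, -0.52865736],
       [-0.39752288, -0.3487782 , -0.84872217]]), 't': array([ 0.31982107, -0.28695712,  1.40773541])}
top {'fx': 620.3499455020724, 'fy': 620.3499455020724, 'cx': 336.0883570885183, 'cy': 241.94015536153034, 'k1': -0.03830196464597123, 'R': array([[-0.01854715, -0.99982324,  0.00307981],
       [-0.99303039,  0.01806238, -0.11646625],
       [ 0.11639004, -0.00521846, -0.99318987]]), 't': array([-0.00389941,  0.50197063,  1.43092479])}
{'time_s': 0.1, 'qpos': array([-64.96919643,  18.43512547,  -4.01523728,  83.16768874,
         1.29483453,  78.5426749 ,  -3.26020319]), 'joint_velocities': array([ 0.06384259, -0.09197068, -0.0021041 , -0.1143412 ,  0.01064085,
       -0.00996914,  0.0850082 ]), 'effort': array([-8.48974814e-04, -4.92566907e+01, -4.06128885e-01, -3.13398814e+01,
       -6.42128382e-02,  3.94568872e-02,  5.63352910e-05]), 'tool_pos': array([0.2665276 , 0.59228896, 0.22156927]), 'tool_rot': array([-1.79899735e+02,  5.48029857e-03,  1.55778275e+02]), 'force': array([ 0.28914016,  0.0542434 , -0.17705004]), 'wrist_torque': array([ 0.0661997 ,  0.00445962, -0.03582864]), 'grasp_force': 0.0, 'grip_width': 0.08688885994164258}
```

View pics/scene0.png

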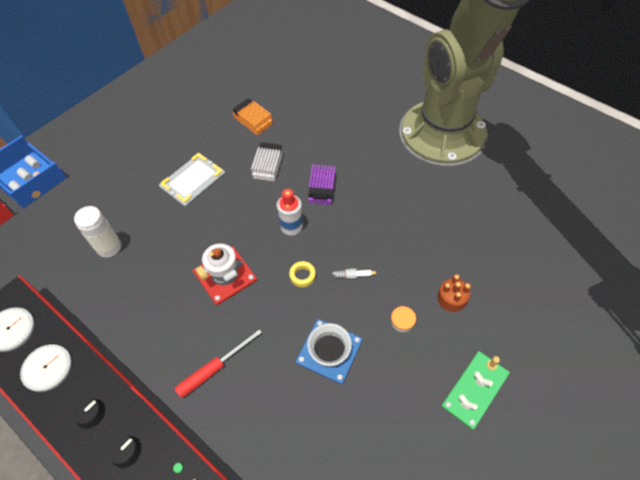

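View pics/top0.png

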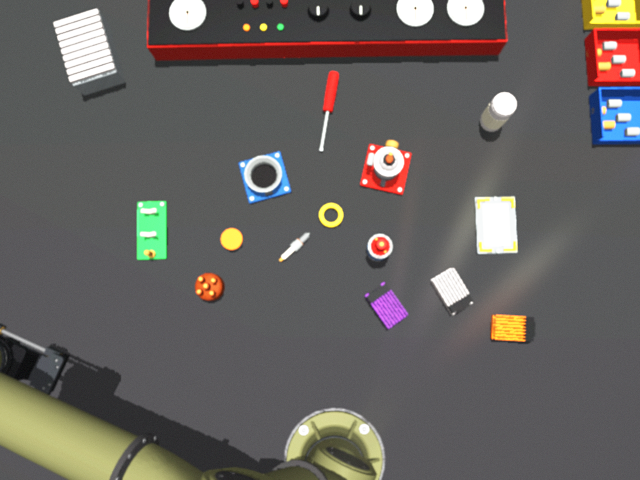

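```bash
cat > h.py <<'E'
import numpy as np, cv2
from cell import env
def proj(P,n):
    c=env.camera_info(n); X=np.atleast_2d(P)@c["R"].T+c["t"]; s=X[:,:2]/X[:,2:]
    s=s*(1+c["k1"]*(s**2).sum(1,keepdims=True)); return s*[c["fx"],c["fy"]]+[c["cx"],c["cy"]]
def unproj(uv,z,n):
    c=env.camera_info(n); d=(np.array(uv,float)-[c["cx"],c["cy"]])/[c["fx"],c["fy"]]; s=d.copy()
    for _ in range(20): s=d/(1+c["k1"]*(s**2).sum())
    r=c["R"].T@[s[0],s[1],1]; o=-c["R"].T@c["t"]; return o+r*(z-o[2])/r[2]
def tiles(im,centers,fn,w=53,h=60,k=5,draw=lambda t,i,f:None,cols=3):
    out=[]
    for i,(u,v) in enumerate(centers):
        u0,v0=int(u-w//2),int(v-h//2)
        t=cv2.resize(np.ascontiguousarray(im[v0:v0+h,u0:u0+w,::-1]),None,fx=k,fy=k,interpolation=cv2.INTER_CUBIC)
        for a in range(-u0%10,w,10):
            cv2.line(t,(a*k+k//2,0),(a*k+k//2,6),(0,255,255),1); cv2.putText(t,str(u0+a),(a*k-10,16),0,.35,(0,255,255),1)
        for a in range(-v0%10,h,10):
            cv2.line(t,(0,a*k+k//2),(6,a*k+k//2),(0,255,255),1); cv2.putText(t,str(v0+a),(8,a*k+6),0,.35,(0,255,255),1)
        draw(t,i,lambda p:tuple(int(x) for x in (np.array(p)-[u0,v0]+.5)*k))
        out.append(t)
    cv2.imwrite(fn,np.vstack([np.hstack(out[j:j+cols]) for j in range(0,len(out),cols)]))
E
python3 - <<'E'
from h import *
im=cv2.imread("pics/top0.png")[:,:,::-1]
tiles(im,[(379,247),(264,177),(208,287),(387,168),(452,291),(496,225)],"pics/a.png")
im2=cv2.imread("pics/scene0.png")[:,:,::-1]
tiles(im,[(294,247),(151,230)],"pics/b0.png",k=5,cols=2)
tiles(im2,[(355,273),(475,388)],"pics/b1.png",k=5,w=76,h=76,cols=2)
a=cv2.imread("pics/b0.png");b=cv2.imread("pics/b1.png")[:300]
E
```

```text
(no output)
```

View pics/a.png

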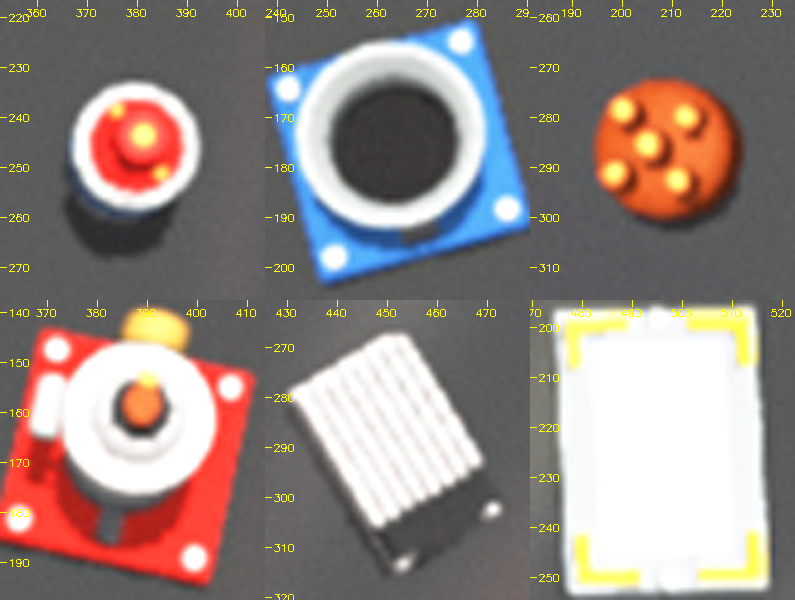

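View pics/b0.png

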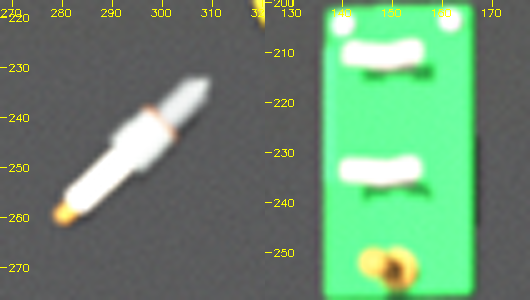

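```bash
python3 - <<'E'
from h import *
U=lambda u,v,z:unproj((u,v),z,"top")
def T(x,y,ox,oy,u0,v0,z): return U((x-ox)/5+u0-.5,(y-oy)/5+v0-.5,z)
p=lambda n,a:print(n,np.round(a,4))
p("coil",U(379.8,245.8,.092)); p("cup rim",U(262.9,173.3,.044)); p("cup base",U(263.9,176.25,.01))
p("cap tow",U(205.5,285.5,.064)); p("cap mid",U(209.1,287.1,.02));
p("dist base",U(385.4,168.1,.01)); p("dist sh",U(388.4,160.9,.086))
h=[T(x,y,0,300,361,138,.01) for x,y in((57,349),(230,387),(194,558),(17,518))]
p("dist holes",h)
M=[T(x,y,265,300,426,261,.036) for x,y in((290,390),(402,333),(483,462),(380,527))]; p("mod",M)
a=(M[0]+M[1])/2;b=(M[2]+M[3])/2;d=(b-a)/np.linalg.norm(b-a); p("modc",a+d*.048); p("yaw",np.degrees(np.arctan2(d[1],d[0])));p("len",np.linalg.norm(b-a))
H=[T(x,y,530,300,470,195,.014) for x,y in((567,322),(756,320),(767,579),(577,585))];p("hs",H);p("hsc",np.mean(H,0))
H=[T(x,y,530,300,470,195,.008) for x,y in((555,312),(757,308),(768,587),(568,592))];p("hsplate",H);p("hsc",np.mean(H,0))
a=T(57,217,0,0,268,217,.0104);b=T(207,82,0,0,268,217,.0104);p("plug tip,thread",[a,b]);p("L",np.linalg.norm(a-b))
for n,x,y,z in(("V1",383,53,.038),("V2",381,170,.038),("post",394,270,.05),("post",374,262,.054),("TL",325,5,.01),("TR",473,5,.01)): p(n,T(x,y,265,0,125,200,z))
E
```

```text
coil [ 0.4839 -0.111   0.092 ]
cup rim [0.6665 0.1568 0.044 ]
cup base [0.6671 0.1582 0.01  ]
cap tow [0.4031 0.2868 0.064 ]
cap mid [0.4014 0.2874 0.02  ]
dist base [ 0.6819 -0.136   0.01  ]
dist sh [ 0.6806 -0.1366  0.086 ]
dist holes [[ 0.7342 -0.1046  0.01  ]
 [ 0.7138 -0.1882  0.01  ]
 [ 0.6296 -0.168   0.01  ]
 [ 0.6507 -0.0831  0.01  ]]
mod [[ 0.4113 -0.2315  0.036 ]
 [ 0.4369 -0.2849  0.036 ]
 [ 0.376  -0.3203  0.036 ]
 [ 0.3469 -0.2711  0.036 ]]
modc [ 0.3829 -0.2829  0.036 ]
yaw -149.0645
len 0.073
hs [[ 0.6017 -0.3538  0.014 ]
 [ 0.6011 -0.4453  0.014 ]
 [ 0.4757 -0.444   0.014 ]
 [ 0.4745 -0.3528  0.014 ]]
hsc [ 0.5383 -0.399   0.014 ]
hsplate [[ 0.6078 -0.3496  0.008 ]
 [ 0.6081 -0.4479  0.008 ]
 [ 0.4724 -0.4461  0.008 ]
 [ 0.4718 -0.3497  0.008 ]]
hsc [ 0.54   -0.3983  0.008 ]
plug tip,thread [[0.4635 0.1235 0.0104]
 [0.527  0.0513 0.0104]]
L 0.0961
V1 [0.5845 0.4292 0.038 ]
V2 [0.5288 0.4292 0.038 ]
post [0.4802 0.4187 0.05  ]
post [0.4837 0.4269 0.054 ]
TL [0.6135 0.4662 0.01  ]
TR [0.612  0.3944 0.01  ]
```

View pics/b1.png

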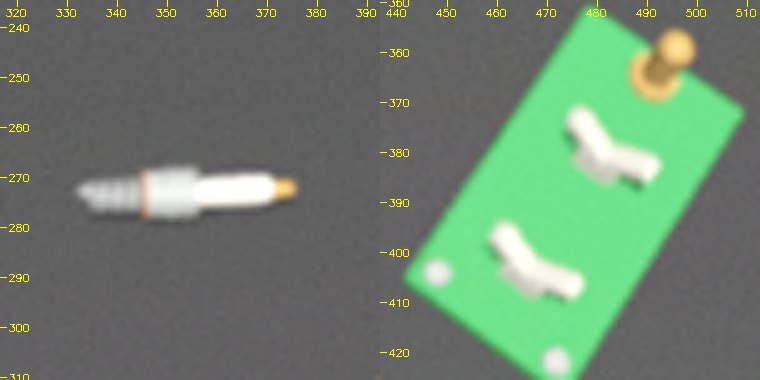

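```bash
cat > ov.py <<'E'
from h import *
def P(pts,x,y,yaw=0,z=0):
    a=np.radians(yaw);R=np.array([[np.cos(a),-np.sin(a),0],[np.sin(a),np.cos(a),0],[0,0,1]])
    return np.array(pts,float)@R.T+[x,y,z]
th=np.linspace(0,2*np.pi,60)
C=lambda r,z:np.c_[r*np.cos(th),r*np.sin(th),0*th+z]
B=lambda a,b,z:np.array([[a,b,z],[-a,b,z],[-a,-b,z],[a,-b,z],[a,b,z]])/1
L={ "coil":[P(C(.026,.092),.4839,-.111),P(C(.026,0),.4839,-.111)],
"cup":[P(C(.040,.044),.6668,.1575),P(C(.0525*1.414,.01)[[7,22,37,52]],.6668,.1575)],
"cap":[P(C(.032,.0),.4022,.2871),P(C(.032,.043),.4022,.2871)],
"dist":[P(C(.034,.086),.6813,-.1363)],
"mod":[P(B(.048,.028,.036),.3829,-.2829,-149.06),P(B(.048,.028,0),.3829,-.2829,-149.06)],
"hs":[P(B(.068,.048,.008),.5392,-.3985,0),P(B(.058,.038,.014),.5392,-.3985,0)],
"plug":[P([[-.069,0,.0104],[.026,0,.0104]],.4969-.024*.66,.0855+.024*.7507,131.3),P([[-.024,-.012,.0104],[-.024,.012,.0104]],.4969-.024*.66,.0855+.024*.7507,131.3)],
"cradle":[P([[-.032,.014,.042],[-.032,0,.028],[-.032,-.014,.042]],.5525,.4295,180),P([[.024,.014,.042],[.024,0,.028],[.024,-.014,.042]],.5525,.4295,180),P([[-.06,.035,.01],[.07,.035,.01]],.5525,.4295,180),P([[-.06,-.035,.01],[.07,-.035,.01]],.5525,.4295,180)]}
def show(cam,im,fn,L=L):
    ks=list(L); cen=[proj(np.vstack(L[k])[:, :],cam).mean(0) for k in ks]
    def draw(t,i,f):
        for l in L[ks[i]]: cv2.polylines(t,[np.array([f(q) for q in proj(l,cam)])],False,(255,0,255),1)
    tiles(im,cen,fn,w=66 if cam=="scene" else 66,h=66,k=3,draw=draw,cols=4)
if __name__=="__main__":
    for c in("scene","top"): show(c,cv2.imread(f"pics/{c}0.png")[:,:,::-1],f"pics/ov_{c}.png")
    a=[cv2.imread(f"pics/ov_{c}.png") for c in("scene","top")]
    print(a[0].shape); cv2.imwrite("pics/ov.png",cv2.resize(np.vstack(a),None,fx=.75,fy=.75))
E
python3 ov.py
```

```text
(396, 792, 3)
```

View pics/ov_scene.png

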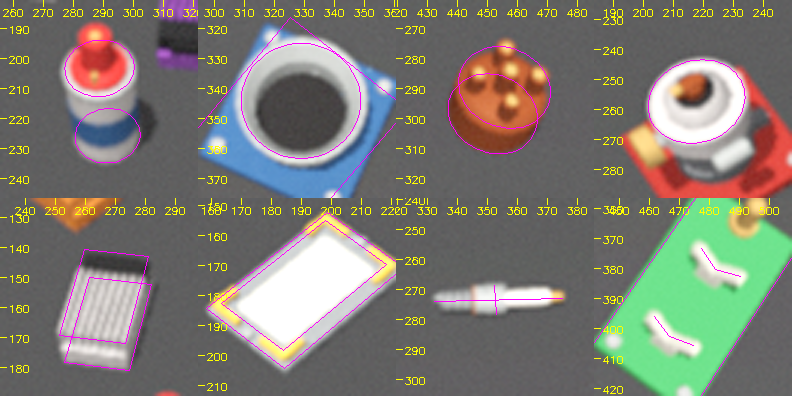

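View pics/ov_top.png

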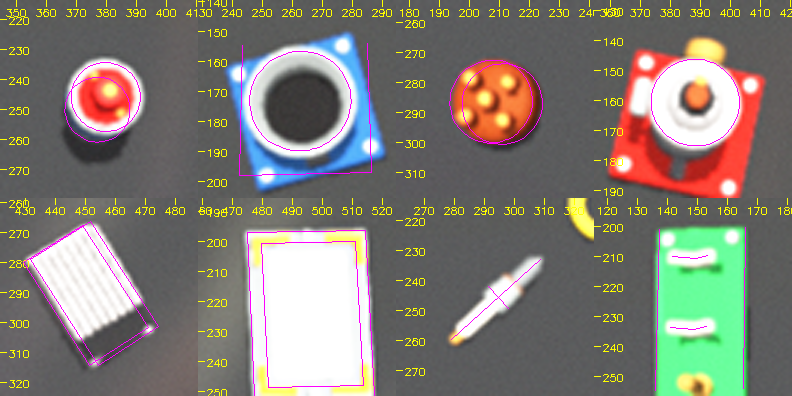

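```bash
cat > plan.py <<'E'
from h import *
from scipy.spatial.transform import Rotation as Ro
def plan(wps,step=50,ang=9,start=None):
    """wps: (x,y,z,yaw) tool down. Prints slide/angular z per row with error feedback; starts at the measured pose."""
    o=env.get_obs(); p=o["tool_pos"].copy(); R=Ro.from_euler("xyz",o["tool_rot"],degrees=True)
    for w in wps:
        T=np.array(w[:3]); G=Ro.from_euler("xyz",[180,0,w[3]],degrees=True)
        n=max(1,int(np.ceil(max(np.linalg.norm(T-p)*1000/step,np.degrees((R.inv()*G).magnitude())/ang)-.02)))
        for k in range(n,0,-1):
            s=np.round(R.inv().apply((T-p)/k)/.5,3); a=np.round((R.inv()*G).as_rotvec()/k/np.pi,3)
            p=p+R.apply(s*.5); R=R*Ro.from_rotvec(a*np.pi); print(s.tolist(),a.tolist())
        print("--",np.round(p,4),R.as_euler("xyz",degrees=True).round(1))
E
python3 -c "
from plan import *
print(unproj((231,239),.022,'top'))
plan([(.5,.30,.2,155.8),(.484,-.111,.2,155.8),(.484,-.111,.066,155.8)])"
```

```text
[0.51421113 0.2355772  0.022     ]
[-0.083, -0.043, 0.005] [-0.0, 0.0, -0.0]
[-0.083, -0.043, 0.006] [-0.0, 0.0, -0.0]
[-0.083, -0.043, 0.005] [-0.0, 0.0, -0.0]
[-0.083, -0.042, 0.006] [-0.0, 0.0, -0.0]
[-0.083, -0.043, 0.005] [-0.0, 0.0, -0.0]
[-0.084, -0.042, 0.006] [-0.0, 0.0, -0.0]
[-0.083, -0.043, 0.005] [-0.0, 0.0, -0.0]
[-0.084, -0.042, 0.006] [-0.001, 0.0, -0.0]
-- [0.5002 0.3001 0.1999] [179.9   0.  155.8]
[-0.034, -0.085, -0.0] [0.0, 0.0, -0.0]
[-0.034, -0.085, -0.0] [0.0, 0.0, -0.0]
[-0.034, -0.085, -0.0] [0.0, 0.0, -0.0]
[-0.034, -0.085, -0.0] [0.0, 0.0, -0.0]
[-0.034, -0.085, -0.0] [0.0, 0.0, -0.0]
[-0.034, -0.085, -0.0] [0.0, 0.0, -0.0]
[-0.035, -0.084, -0.0] [0.0, 0.0, -0.0]
[-0.034, -0.085, -0.001] [0.0, 0.0, -0.0]
[-0.035, -0.084, -0.0] [0.0, 0.0, -0.0]
-- [ 0.4842 -0.111   0.1999] [179.9   0.  155.8]
[0.0, -0.0, 0.089] [0.0, 0.0, -0.0]
[0.0, -0.0, 0.089] [0.0, 0.0, -0.0]
[0.0, -0.001, 0.09] [0.0, 0.0, -0.0]
-- [ 0.4841 -0.1112  0.0659] [179.9   0.  155.8]
```

Request:
{"name": "step_arm", "arguments": {"rows": [{"slide": [-0.083,-0.043,0.005],"angular": [0,0,0],"jaw": 1},{"slide": [-0.083,-0.043,0.006],"angular": [0,0,0],"jaw": 1},{"slide": [-0.083,-0.043,0.005],"angular": [0,0,0],"jaw": 1},{"slide": [-0.083,-0.042,0.006],"angular": [0,0,0],"jaw": 1},{"slide": [-0.083,-0.043,0.005],"angular": [0,0,0],"jaw": 1},{"slide": [-0.084,-0.042,0.006],"angular": [0,0,0],"jaw": 1},{"slide": [-0.083,-0.043,0.005],"angular": [0,0,0],"jaw": 1},{"slide": [-0.084,-0.042,0.006],"angular": [0,0,0],"jaw": 1}]}}

```text
time_s: 1.1
tool_pos: [0.501, 0.2992, 0.2001]
tool_rot: [-180.0, -0.0, 155.8]
force: [-0.1, 0.6, -0.8]
grip_width: 0.087
grasp_force: 0.0
```

Request:
{"name": "step_arm", "arguments": {"rows": [{"slide": [-0.034,-0.085,0],"angular": [0,0,0],"jaw": 1},{"slide": [-0.034,-0.085,0],"angular": [0,0,0],"jaw": 1},{"slide": [-0.034,-0.085,0],"angular": [0,0,0],"jaw": 1},{"slide": [-0.034,-0.085,0],"angular": [0,0,0],"jaw": 1},{"slide": [-0.034,-0.085,0],"angular": [0,0,0],"jaw": 1},{"slide": [-0.034,-0.085,0],"angular": [0,0,0],"jaw": 1},{"slide": [-0.035,-0.084,0],"angular": [0,0,0],"jaw": 1},{"slide": [-0.034,-0.085,0],"angular": [0,0,0],"jaw": 1},{"slide": [-0.035,-0.084,0],"angular": [0,0,0],"jaw": 1},{"slide": [0,0,0],"angular": [0,0,0],"jaw": 1}]}}

```text
time_s: 2.35
tool_pos: [0.4835, -0.1148, 0.2005]
tool_rot: [-179.9, 0.0, 155.4]
force: [-0.2, 1.4, 0.6]
grip_width: 0.0871
grasp_force: 0.0
```

Request:
{"name": "step_arm", "arguments": {"rows": [{"slide": [0,0,0],"angular": [0,0,0],"jaw": 1}]}}

```text
time_s: 2.48
tool_pos: [0.4842, -0.1098, 0.2002]
tool_rot: [180.0, -0.0, 155.8]
force: [0.7, 0.4, 0.3]
grip_width: 0.0868
grasp_force: 0.0
```

Request:
{"name": "step_arm", "arguments": {"rows": [{"slide": [0,0,0.08],"angular": [0,0,0],"jaw": 1},{"slide": [0,0,0.08],"angular": [0,0,0],"jaw": 1},{"slide": [0,0,0.07],"angular": [0,0,0],"jaw": 1},{"slide": [0,0,0.038],"angular": [0,0,0],"jaw": 1},{"slide": [0,0,0],"angular": [0,0,0],"jaw": 0},{"slide": [0,0,0],"angular": [0,0,0],"jaw": 0},{"slide": [0,0,0],"angular": [0,0,0],"jaw": 0},{"slide": [0,0,0],"angular": [0,0,0],"jaw": 0},{"slide": [0,0,0],"angular": [0,0,0],"jaw": 0}], "newtons": 25}}

```text
time_s: 3.6
tool_pos: [0.4847, -0.1108, 0.0672]
tool_rot: [180.0, 0.1, 155.8]
force: [-0.8, -1.0, 2.8]
grip_width: 0.0514
grasp_force: 25.0
```

```bash
python3 -c "
from plan import *
o=env.get_obs();print(o['tool_pos'],o['tool_rot'],o['force'],o['grip_width'],o['grasp_force'])
plan([(.484,-.111,.136,155.8),(.6668,.1575,.136,155.8),(.6668,.1575,.079,155.8)])"
```

```text
[ 0.48473665 -0.11082559  0.06721539] [1.79984852e+02 6.09679241e-02 1.55760995e+02] [-0.82778901 -1.02055236  2.75027722] 0.05137587047359144 24.992119292146526
[0.001, -0.0, -0.069] [0.0, 0.0, -0.0]
[0.0, -0.001, -0.069] [0.0, 0.0, -0.0]
-- [ 0.484  -0.1111  0.1362] [1.800e+02 1.000e-01 1.558e+02]
[-0.016, 0.091, 0.0] [0.0, 0.0, -0.0]
[-0.016, 0.091, 0.0] [0.0, 0.0, -0.0]
[-0.016, 0.092, 0.0] [0.0, 0.0, -0.0]
[-0.016, 0.091, 0.0] [0.0, 0.0, -0.0]
[-0.016, 0.092, 0.0] [0.0, 0.0, -0.0]
[-0.016, 0.091, 0.0] [0.0, 0.0, -0.0]
[-0.017, 0.092, 0.001] [0.0, 0.0, -0.0]
-- [0.6669 0.1575 0.1359] [1.800e+02 1.000e-01 1.558e+02]
[0.0, -0.0, 0.057] [0.0, 0.0, -0.0]
[0.0, -0.0, 0.057] [0.0, 0.0, -0.0]
-- [0.667  0.1575 0.0789] [1.800e+02 1.000e-01 1.558e+02]
```

Request:
{"name": "step_arm", "arguments": {"rows": [{"slide": [0,0,-0.05],"angular": [0,0,0],"jaw": 0},{"slide": [0,0,-0.088],"angular": [0,0,0],"jaw": 0},{"slide": [-0.016,0.08,0],"angular": [0,0,0],"jaw": 0},{"slide": [-0.016,0.09,0],"angular": [0,0,0],"jaw": 0},{"slide": [-0.016,0.1,0],"angular": [0,0,0],"jaw": 0},{"slide": [-0.016,0.1,0],"angular": [0,0,0],"jaw": 0},{"slide": [-0.016,0.1,0],"angular": [0,0,0],"jaw": 0},{"slide": [-0.016,0.09,0],"angular": [0,0,0],"jaw": 0},{"slide": [-0.017,0.08,0],"angular": [0,0,0],"jaw": 0},{"slide": [0,0,0],"angular": [0,0,0],"jaw": 0}]}}

```text
time_s: 4.85
tool_pos: [0.6666, 0.1636, 0.1329]
tool_rot: [180.0, -0.2, 156.1]
force: [-0.3, -1.3, -6.3]
grip_width: 0.0506
grasp_force: 25.0
```

Request:
{"name": "step_arm", "arguments": {"rows": [{"slide": [0,0,0],"angular": [0,0,0],"jaw": 0},{"slide": [0,0,0],"angular": [0,0,0],"jaw": 0}]}}

```text
time_s: 5.1
tool_pos: [0.6666, 0.1563, 0.135]
tool_rot: [-179.9, -0.0, 155.7]
force: [0.1, 0.0, -4.0]
grip_width: 0.0513
grasp_force: 25.0
```

Request:
{"name": "step_arm", "arguments": {"rows": [{"slide": [0,0,0.04],"angular": [0,0,0],"jaw": 0},{"slide": [0,0,0.04],"angular": [0,0,0],"jaw": 0},{"slide": [0,0,0.02],"angular": [0,0,0],"jaw": 0},{"slide": [0,0,0.006],"angular": [0,0,0],"jaw": 0},{"slide": [0,0,0.004],"angular": [0,0,0],"jaw": 0},{"slide": [0,0,0.002],"angular": [0,0,0],"jaw": 0},{"slide": [0,0,0],"angular": [0,0,0],"jaw": 0}]}}

```text
time_s: 5.98
tool_pos: [0.6675, 0.1583, 0.0801]
tool_rot: [180.0, 0.0, 155.8]
force: [0.6, 0.4, -5.3]
grip_width: 0.0511
grasp_force: 25.0
```

Request:
{"name": "step_arm", "arguments": {"rows": [{"slide": [0,0,0.002],"angular": [0,0,0],"jaw": 0},{"slide": [0,0,0.002],"angular": [0,0,0],"jaw": 0},{"slide": [0,0,0.001],"angular": [0,0,0],"jaw": 0},{"slide": [0,0,0],"angular": [0,0,0],"jaw": 0}]}}

```text
time_s: 6.48
tool_pos: [0.6673, 0.1582, 0.0774]
tool_rot: [180.0, 0.0, 155.8]
force: [-0.4, -0.0, -2.6]
grip_width: 0.0508
grasp_force: 25.0
```

Request:
{"name": "step_arm", "arguments": {"rows": [{"slide": [0,0,0.001],"angular": [0,0,0],"jaw": 0},{"slide": [0,0,0],"angular": [0,0,0],"jaw": 0}]}}

```text
time_s: 6.72
tool_pos: [0.6674, 0.1581, 0.0774]
tool_rot: [180.0, 0.0, 155.8]
force: [-2.2, -0.1, 0.5]
grip_width: 0.0513
grasp_force: 25.0
```

Request:
{"name": "step_arm", "arguments": {"rows": [{"slide": [0,0,0],"angular": [0,0,0],"jaw": 1},{"slide": [0,0,0],"angular": [0,0,0],"jaw": 1},{"slide": [0,0,0],"angular": [0,0,0],"jaw": 1},{"slide": [0,0,-0.04],"angular": [0,0,0],"jaw": 1},{"slide": [0,0,-0.08],"angular": [0,0,0],"jaw": 1},{"slide": [0,0,-0.1],"angular": [0,0,0],"jaw": 1},{"slide": [0,0,-0.06],"angular": [0,0,0],"jaw": 1},{"slide": [0,0,0],"angular": [0,0,0],"jaw": 1}]}}

```text
time_s: 7.72
tool_pos: [0.6694, 0.1584, 0.2218]
tool_rot: [179.7, 0.4, 155.8]
force: [-0.2, -0.1, -0.4]
grip_width: 0.0871
grasp_force: 0.0
```

```bash
python3 -c "
from plan import *
plan([(.4022,.2871,.20,155.8),(.4022,.2871,.1,155.8)])"
```

```text
[0.099, 0.003, 0.007] [0.0, 0.0, -0.0]
[0.099, 0.002, 0.007] [0.0, 0.0, -0.0]
[0.099, 0.003, 0.007] [0.0, 0.0, -0.0]
[0.099, 0.002, 0.006] [0.001, 0.001, -0.0]
[0.099, 0.003, 0.007] [0.0, 0.0, -0.0]
[0.098, 0.002, 0.007] [0.001, 0.001, -0.0]
-- [0.4022 0.287  0.1999] [-180.    -0.   155.8]
[0.0, 0.0, 0.1] [-0.0, -0.0, -0.0]
[0.0, 0.0, 0.1] [-0.0, -0.0, -0.0]
-- [0.4022 0.2869 0.0999] [-180.    -0.   155.8]
```

Request:
{"name": "step_arm", "arguments": {"rows": [{"slide": [0.08,0.003,0],"angular": [0,0,0],"jaw": 1},{"slide": [0.1,0.002,0],"angular": [0,0,0],"jaw": 1},{"slide": [0.11,0.003,0],"angular": [0,0,0],"jaw": 1},{"slide": [0.11,0.002,0.01],"angular": [0,0,0],"jaw": 1},{"slide": [0.1,0.003,0.02],"angular": [0,0,0],"jaw": 1},{"slide": [0.06,0.002,0.05],"angular": [0,0,0],"jaw": 1},{"slide": [0.033,0,0.08],"angular": [0,0,0],"jaw": 1},{"slide": [0,0,0.06],"angular": [0,0,0],"jaw": 1},{"slide": [0,0,0],"angular": [0,0,0],"jaw": 1},{"slide": [0,0,0],"angular": [0,0,0],"jaw": 1}]}}

```text
time_s: 8.98
tool_pos: [0.4006, 0.2869, 0.1076]
tool_rot: [179.9, 0.0, 155.7]
force: [0.2, -0.2, -0.3]
grip_width: 0.0867
grasp_force: 0.0
```

```bash
python3 -c "
from plan import *
print(env.get_obs()['joint_velocities'].round(1))
plan([(.4022,.2871,.0065,155.8)])"
```

```text
[ 0.1 -0.6  0.  -0.9  0.  -0.2  0. ]
[-0.001, 0.0, 0.067] [0.0, 0.0, -0.0]
[-0.001, 0.001, 0.068] [0.0, 0.0, -0.0]
[-0.001, 0.0, 0.067] [0.0, 0.0, -0.0]
-- [0.4023 0.2868 0.0066] [179.9   0.  155.7]
```

Request:
{"name": "step_arm", "arguments": {"rows": [{"slide": [-0.001,0,0.06],"angular": [0,0,0],"jaw": 1},{"slide": [-0.001,0.001,0.08],"angular": [0,0,0],"jaw": 1},{"slide": [-0.001,0,0.05],"angular": [0,0,0],"jaw": 1},{"slide": [0,0,0.012],"angular": [0,0,0],"jaw": 1},{"slide": [0,0,0],"angular": [0,0,0],"jaw": 1},{"slide": [0,0,0],"angular": [0,0,0],"jaw": 0},{"slide": [0,0,0],"angular": [0,0,0],"jaw": 0},{"slide": [0,0,0],"angular": [0,0,0],"jaw": 0},{"slide": [0,0,0],"angular": [0,0,0],"jaw": 0}], "newtons": 12}}

```text
time_s: 10.1
tool_pos: [0.4018, 0.2869, 0.0061]
tool_rot: [179.9, 0.0, 155.8]
force: [-0.6, 0.6, 3.4]
grip_width: 0.0648
grasp_force: 12.0
```

```bash
python3 -c "
from plan import *
z=env.get_obs()['tool_pos'][2]
plan([(.4022,.2871,.17,155.8),(.6813,-.1363,.17,155.8),(.6813,-.1363,.126,155.8)])"
```

```text
[-0.0, 0.0, -0.082] [0.0, 0.0, -0.0]
[-0.0, 0.0, -0.082] [0.0, 0.0, -0.0]
[-0.0, 0.001, -0.082] [0.0, 0.0, -0.0]
[-0.001, 0.0, -0.082] [0.0, 0.0, -0.0]
-- [0.4023 0.287  0.1701] [179.9   0.  155.8]
[-0.078, -0.049, 0.0] [0.0, 0.0, -0.0]
[-0.078, -0.049, 0.0] [0.0, 0.0, -0.0]
[-0.078, -0.049, 0.0] [0.0, 0.0, -0.0]
[-0.078, -0.05, 0.0] [0.0, 0.0, -0.0]
[-0.078, -0.049, 0.0] [0.0, 0.0, -0.0]
[-0.078, -0.05, 0.0] [0.0, 0.0, -0.0]
[-0.078, -0.049, 0.0] [0.0, 0.0, -0.0]
[-0.078, -0.05, 0.0] [0.0, 0.0, -0.0]
[-0.077, -0.049, 0.0] [0.0, 0.0, -0.0]
[-0.078, -0.05, 0.0] [0.0, 0.0, -0.0]
[-0.077, -0.049, 0.0] [0.0, 0.0, -0.0]
-- [ 0.6813 -0.1362  0.17  ] [179.9   0.  155.8]
[-0.0, -0.0, 0.088] [0.0, 0.0, -0.0]
-- [ 0.6813 -0.1362  0.126 ] [179.9   0.  155.8]
```

Request:
{"name": "step_arm", "arguments": {"rows": [{"slide": [0,0,-0.05],"angular": [0,0,0],"jaw": 0},{"slide": [0,0,-0.09],"angular": [0,0,0],"jaw": 0},{"slide": [0,0,-0.1],"angular": [0,0,0],"jaw": 0},{"slide": [0,0.001,-0.088],"angular": [0,0,0],"jaw": 0},{"slide": [-0.06,-0.04,0],"angular": [0,0,0],"jaw": 0},{"slide": [-0.078,-0.049,0],"angular": [0,0,0],"jaw": 0},{"slide": [-0.08,-0.05,0],"angular": [0,0,0],"jaw": 0},{"slide": [-0.08,-0.05,0],"angular": [0,0,0],"jaw": 0},{"slide": [-0.08,-0.05,0],"angular": [0,0,0],"jaw": 0},{"slide": [-0.08,-0.05,0],"angular": [0,0,0],"jaw": 0}]}}

```text
time_s: 11.35
tool_pos: [0.5515, 0.06, 0.1693]
tool_rot: [-180.0, -0.0, 155.8]
force: [1.4, 0.8, -1.3]
grip_width: 0.065
grasp_force: 12.0
```

Request:
{"name": "step_arm", "arguments": {"rows": [{"slide": [-0.08,-0.05,0],"angular": [0,0,0],"jaw": 0},{"slide": [-0.08,-0.05,0],"angular": [0,0,0],"jaw": 0},{"slide": [-0.08,-0.05,0],"angular": [0,0,0],"jaw": 0},{"slide": [-0.08,-0.05,0],"angular": [0,0,0],"jaw": 0},{"slide": [-0.08,-0.053,0],"angular": [0,0,0],"jaw": 0},{"slide": [0,0,0],"angular": [0,0,0],"jaw": 0},{"slide": [0,0,0],"angular": [0,0,0],"jaw": 0},{"slide": [0,0,0],"angular": [0,0,0],"jaw": 0}]}}

```text
time_s: 12.35
tool_pos: [0.6815, -0.134, 0.1694]
tool_rot: [179.9, -0.1, 155.9]
force: [-0.2, -0.1, -1.1]
grip_width: 0.0647
grasp_force: 12.0
```

```bash
python3 -c "
from plan import *
import ov
for c in('scene','top'):
    im=env.read_camera(c)
    cx,cy=.6813,-.1363; p=env.get_obs()['tool_pos']
    L={'coil':[ov.P(ov.C(.026,.102),.6668,.1575)],'d':[ov.P(ov.C(.034,.086),cx,cy)],'c':[ov.P(ov.C(.032,.0),p[0],p[1],0,p[2]-.006)]}
    ov.show(c,im,'pics/s_%s.png'%c,{k:L[k] for k in ('coil','d','c')}) if 0 else tiles(im,[proj([[.6668,.1575,.1]],c)[0],proj([[cx,cy,.13]],c)[0]],'pics/s_%s.png'%c,w=80,h=60,k=5,cols=2,draw=lambda t,i,f:[cv2.polylines(t,[np.array([f(q) for q in proj(l,c)])],False,(255,0,255),1) for k in L for l in L[k]])
a=np.vstack([cv2.imread('pics/s_%s.png'%c) for c in('scene','top')]);print(a.shape);cv2.imwrite('pics/s.png',a)
plan([(.6813,-.1363,.17,155.8)])"
```

```text
(600, 800, 3)
[-0.001, -0.004, -0.001] [0.0, -0.0, 0.001]
-- [ 0.6813 -0.1364  0.1702] [179.9  -0.  155.7]
```

View pics/s.png

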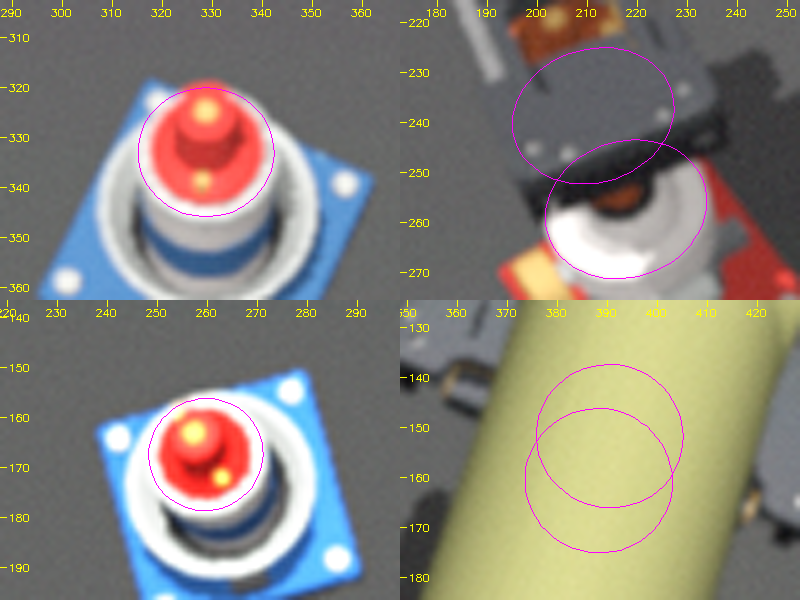

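Request:
{"name": "step_arm", "arguments": {"rows": [{"slide": [0,0,0],"angular": [0,0,0],"jaw": 0},{"slide": [0,0,0.04],"angular": [0,0,0],"jaw": 0},{"slide": [0,0,0.036],"angular": [0,0,0],"jaw": 0},{"slide": [0,0,0.02],"angular": [0,0,0],"jaw": 0},{"slide": [0,0,0],"angular": [0,0,0],"jaw": 0},{"slide": [0,0,0],"angular": [0,0,0],"jaw": 0}]}}

```text
time_s: 13.2
tool_pos: [0.6821, -0.1364, 0.122]
tool_rot: [180.0, 0.0, 155.8]
force: [0.8, 0.2, -1.2]
grip_width: 0.0648
grasp_force: 12.0
```

Request:
{"name": "step_arm", "arguments": {"rows": [{"slide": [0,0,0.016],"angular": [0,0,0],"jaw": 0},{"slide": [0,0,0.016],"angular": [0,0,0],"jaw": 0},{"slide": [0,0,0.01],"angular": [0,0,0],"jaw": 0},{"slide": [0,0,0.006],"angular": [0,0,0],"jaw": 0},{"slide": [0,0,0.004],"angular": [0,0,0],"jaw": 0},{"slide": [0,0,0.002],"angular": [0,0,0],"jaw": 0},{"slide": [0,0,0],"angular": [0,0,0],"jaw": 0}]}}

```text
time_s: 14.08
tool_pos: [0.6818, -0.1362, 0.0947]
tool_rot: [180.0, 0.0, 155.8]
force: [-0.0, -0.9, -2.2]
grip_width: 0.0647
grasp_force: 12.0
```

Request:
{"name": "step_arm", "arguments": {"rows": [{"slide": [0,0,0.002],"angular": [0,0,0],"jaw": 0},{"slide": [0,0,0.002],"angular": [0,0,0],"jaw": 0},{"slide": [0,0,0],"angular": [0,0,0],"jaw": 0}]}}

```text
time_s: 14.45
tool_pos: [0.6816, -0.1362, 0.0925]
tool_rot: [180.0, -0.0, 155.8]
force: [-0.3, -0.0, -1.8]
grip_width: 0.0646
grasp_force: 12.0
```

Request:
{"name": "step_arm", "arguments": {"rows": [{"slide": [0,0,0.001],"angular": [0,0,0],"jaw": 0},{"slide": [0,0,0.001],"angular": [0,0,0],"jaw": 0},{"slide": [0,0,0],"angular": [0,0,0],"jaw": 0}]}}

```text
time_s: 14.82
tool_pos: [0.6817, -0.1362, 0.0923]
tool_rot: [180.0, 0.0, 155.8]
force: [-2.0, 0.5, 4.7]
grip_width: 0.0648
grasp_force: 12.0
```

Request:
{"name": "step_arm", "arguments": {"rows": [{"slide": [0,0,0.001],"angular": [0,0,0],"jaw": 0},{"slide": [0,0,0.001],"angular": [0,0,0],"jaw": 0},{"slide": [0,0,0],"angular": [0,0,0],"jaw": 0}]}}

```text
time_s: 15.2
tool_pos: [0.6818, -0.1362, 0.0922]
tool_rot: [180.0, 0.0, 155.8]
force: [-4.3, 1.4, 7.3]
grip_width: 0.0647
grasp_force: 12.0
```

Request:
{"name": "step_arm", "arguments": {"rows": [{"slide": [0,0,-0.003],"angular": [0,0,0],"jaw": 1},{"slide": [0,0,0],"angular": [0,0,0],"jaw": 1},{"slide": [0,0,0],"angular": [0,0,0],"jaw": 1},{"slide": [0,0,-0.03],"angular": [0,0,0],"jaw": 1},{"slide": [0,0,-0.08],"angular": [0,0,0],"jaw": 1},{"slide": [0,0,-0.1],"angular": [0,0,0],"jaw": 1},{"slide": [0,0,-0.06],"angular": [0,0,0],"jaw": 1},{"slide": [0,0,0],"angular": [0,0,0],"jaw": 1}]}}

```text
time_s: 16.2
tool_pos: [0.6834, -0.137, 0.2316]
tool_rot: [179.9, 0.4, 155.8]
force: [0.1, 0.4, 0.6]
grip_width: 0.0873
grasp_force: 0.0
```

```bash
python3 -c "
from plan import *
plan([(.3829,-.2829,.2,30.94),(.3829,-.2829,.1,30.94)])"
```

```text
[0.031, -0.037, 0.004] [0.0, 0.0, 0.05]
[0.024, -0.041, 0.004] [0.0, 0.0, 0.049]
[0.018, -0.044, 0.004] [0.0, 0.0, 0.05]
[0.011, -0.047, 0.004] [0.0, -0.0, 0.049]
[0.004, -0.048, 0.004] [0.0, -0.0, 0.05]
[-0.004, -0.047, 0.004] [0.0, -0.0, 0.049]
[-0.011, -0.046, 0.004] [0.0, -0.0, 0.05]
[-0.018, -0.044, 0.004] [0.0, -0.0, 0.049]
[-0.025, -0.041, 0.005] [0.0, -0.0, 0.05]
[-0.031, -0.036, 0.004] [0.0, -0.0, 0.049]
[-0.036, -0.031, 0.005] [0.0, -0.0, 0.05]
[-0.041, -0.025, 0.004] [0.001, -0.0, 0.049]
[-0.044, -0.019, 0.005] [0.0, -0.001, 0.05]
[-0.046, -0.011, 0.005] [0.001, -0.0, 0.049]
-- [ 0.3832 -0.2829  0.1998] [-1.8e+02 -1.0e-01  3.1e+01]
[-0.0, -0.0, 0.1] [-0.0, -0.0, 0.0]
[-0.001, -0.0, 0.1] [-0.0, -0.0, 0.0]
-- [ 0.3828 -0.2831  0.0998] [-1.8e+02 -1.0e-01  3.1e+01]
```

Request:
{"name": "step_arm", "arguments": {"rows": [{"slide": [0.031,-0.037,0.002],"angular": [0,0,0.05],"jaw": 1},{"slide": [0.024,-0.041,0.002],"angular": [0,0,0.049],"jaw": 1},{"slide": [0.018,-0.044,0.002],"angular": [0,0,0.05],"jaw": 1},{"slide": [0.011,-0.047,0.004],"angular": [0,0,0.049],"jaw": 1},{"slide": [0.004,-0.048,0.004],"angular": [0,0,0.05],"jaw": 1},{"slide": [-0.004,-0.047,0.004],"angular": [0,0,0.049],"jaw": 1},{"slide": [-0.011,-0.046,0.004],"angular": [0,0,0.05],"jaw": 1},{"slide": [-0.018,-0.044,0.004],"angular": [0,0,0.049],"jaw": 1},{"slide": [-0.025,-0.041,0.005],"angular": [0,0,0.05],"jaw": 1},{"slide": [-0.031,-0.036,0.014],"angular": [0,0,0.049],"jaw": 1}]}}

```text
time_s: 17.45
tool_pos: [0.4659, -0.2404, 0.2039]
tool_rot: [-180.0, -0.0, 66.4]
force: [0.1, -0.1, 0.6]
grip_width: 0.0868
grasp_force: 0.0
```

Request:
{"name": "step_arm", "arguments": {"rows": [{"slide": [-0.036,-0.031,0.03],"angular": [0,0,0.05],"jaw": 1},{"slide": [-0.041,-0.025,0.05],"angular": [0,0,0.049],"jaw": 1},{"slide": [-0.044,-0.019,0.06],"angular": [0,0,0.05],"jaw": 1},{"slide": [-0.046,-0.011,0.06],"angular": [0,0,0.049],"jaw": 1},{"slide": [0,0,0],"angular": [0,0,0],"jaw": 1},{"slide": [0,0,0],"angular": [0,0,0],"jaw": 1},{"slide": [0,0,0],"angular": [0,0,0],"jaw": 1}]}}

```text
time_s: 18.32
tool_pos: [0.383, -0.282, 0.1057]
tool_rot: [179.9, -0.1, 31.2]
force: [0.4, -0.7, -0.5]
grip_width: 0.087
grasp_force: 0.0
```

```bash
python3 -c "
from plan import *
import ov
for c in('scene','top'):
    im=env.read_camera(c)
    x,y=.3829,-.2829
    L=[ov.P(ov.B(.048,.028,.036),x,y,30.94),ov.P(ov.B(.048,.028,0),x,y,30.94),ov.P(ov.C(.032,.086),.6813,-.1363),ov.P(ov.C(.032,.129),.6813,-.1363)]
    tiles(im,[proj([[.6813,-.1363,.12]],c)[0],proj([[x,y,.02]],c)[0]],'pics/s_%s.png'%c,w=80,h=60,k=5,cols=2,draw=lambda t,i,f:[cv2.polylines(t,[np.array([f(q) for q in proj(l,c)])],False,(255,0,255),1) for l in L])
a=np.vstack([cv2.imread('pics/s_%s.png'%c) for c in('scene','top')]);cv2.imwrite('pics/s2.png',a)
plan([(.3829,-.2829,.008,30.94)])"
```

```text
[-0.0, 0.001, 0.097] [0.0, -0.0, 0.001]
[-0.0, 0.001, 0.098] [0.0, -0.0, 0.0]
-- [ 0.3832 -0.2829  0.0079] [ 1.799e+02 -1.000e-01  3.100e+01]
```

View pics/s2.png

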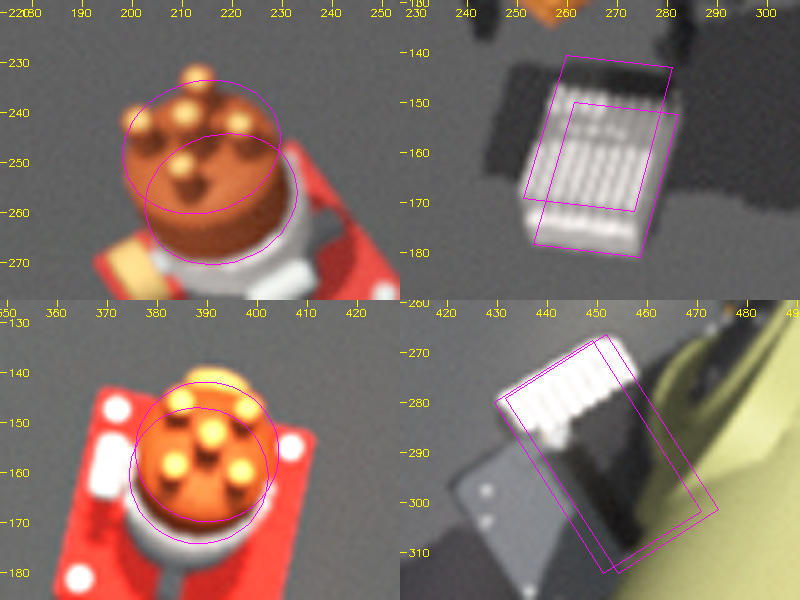

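Request:
{"name": "step_arm", "arguments": {"rows": [{"slide": [0,0.001,0.06],"angular": [0,0,0],"jaw": 1},{"slide": [0,0,0.07],"angular": [0,0,0],"jaw": 1},{"slide": [0,0,0.045],"angular": [0,0,0],"jaw": 1},{"slide": [0,0,0.02],"angular": [0,0,0],"jaw": 1},{"slide": [0,0,0],"angular": [0,0,0],"jaw": 1},{"slide": [0,0,0],"angular": [0,0,0],"jaw": 0},{"slide": [0,0,0],"angular": [0,0,0],"jaw": 0},{"slide": [0,0,0],"angular": [0,0,0],"jaw": 0},{"slide": [0,0,0],"angular": [0,0,0],"jaw": 0},{"slide": [0,0,0],"angular": [0,0,0],"jaw": 0}], "newtons": 25}}

```text
time_s: 19.68
tool_pos: [0.382, -0.2828, 0.0074]
tool_rot: [180.0, -0.0, 31.0]
force: [0.8, -0.4, 1.8]
grip_width: 0.0562
grasp_force: 24.8
```

```bash
python3 -c "
from plan import *
plan([(.3829,-.2829,.09,30.94),(.5392,-.3985,.09,0)],ang=7)"
```

```text
[0.001, 0.001, -0.083] [0.0, -0.0, 0.0]
[0.001, 0.0, -0.082] [0.0, -0.0, 0.001]
-- [ 0.383  -0.2827  0.0899] [180.   -0.   30.9]
[0.03, 0.072, 0.0] [0.0, -0.0, 0.034]
[0.037, 0.068, 0.0] [0.0, -0.0, 0.034]
[0.044, 0.064, 0.0] [0.0, -0.0, 0.034]
[0.051, 0.059, 0.0] [0.0, -0.0, 0.035]
[0.058, 0.052, 0.0] [0.0, -0.0, 0.034]
-- [ 0.5394 -0.3983  0.0901] [ 1.8e+02 -1.0e-01  1.0e-01]
```

Request:
{"name": "step_arm", "arguments": {"rows": [{"slide": [0,0,-0.05],"angular": [0,0,0],"jaw": 0},{"slide": [0,0,-0.08],"angular": [0,0,0],"jaw": 0},{"slide": [0.001,0,-0.035],"angular": [0,0,0],"jaw": 0},{"slide": [0.03,0.072,0],"angular": [0,0,0.034],"jaw": 0},{"slide": [0.037,0.068,0],"angular": [0,0,0.034],"jaw": 0},{"slide": [0.044,0.064,0],"angular": [0,0,0.034],"jaw": 0},{"slide": [0.051,0.059,0],"angular": [0,0,0.035],"jaw": 0},{"slide": [0.058,0.052,0],"angular": [0,0,0.034],"jaw": 0},{"slide": [0,0,0],"angular": [0,0,0],"jaw": 0},{"slide": [0,0,0],"angular": [0,0,0],"jaw": 0}]}}

```text
time_s: 20.92
tool_pos: [0.5372, -0.3968, 0.0882]
tool_rot: [-179.9, 0.2, 0.3]
force: [0.0, 1.3, -3.4]
grip_width: 0.0556
grasp_force: 24.9
```

Request:
{"name": "step_arm", "arguments": {"rows": [{"slide": [0,0,0],"angular": [0,0,0],"jaw": 0},{"slide": [0,0,0],"angular": [0,0,0],"jaw": 0}]}}

```text
time_s: 21.18
tool_pos: [0.5383, -0.3968, 0.0898]
tool_rot: [-179.9, -0.0, 0.3]
force: [0.5, -0.2, -2.9]
grip_width: 0.0558
grasp_force: 24.9
```

Request:
{"name": "step_arm", "arguments": {"rows": [{"slide": [0.002,0.003,0.04],"angular": [0,0,0.002],"jaw": 0},{"slide": [0,0,0.05],"angular": [0,0,0],"jaw": 0},{"slide": [0,0,0.03],"angular": [0,0,0],"jaw": 0},{"slide": [0,0,0.014],"angular": [0,0,0],"jaw": 0},{"slide": [0,0,0.004],"angular": [0,0,0],"jaw": 0},{"slide": [0,0,0.002],"angular": [0,0,0],"jaw": 0},{"slide": [0,0,0],"angular": [0,0,0],"jaw": 0},{"slide": [0,0,0],"angular": [0,0,0],"jaw": 0}]}}

```text
time_s: 22.18
tool_pos: [0.5399, -0.3991, 0.0201]
tool_rot: [180.0, -0.0, -0.1]
force: [0.4, -0.2, -3.7]
grip_width: 0.0562
grasp_force: 24.9
```

Request:
{"name": "step_arm", "arguments": {"rows": [{"slide": [0,0,0.002],"angular": [0,0,0],"jaw": 0},{"slide": [0,0,0.002],"angular": [0,0,0],"jaw": 0},{"slide": [0,0,0],"angular": [0,0,0],"jaw": 0}]}}

```text
time_s: 22.55
tool_pos: [0.5396, -0.3988, 0.0174]
tool_rot: [-180.0, 0.0, -0.1]
force: [0.0, -0.5, -3.3]
grip_width: 0.0561
grasp_force: 24.9
```

Request:
{"name": "step_arm", "arguments": {"rows": [{"slide": [0,0,0.001],"angular": [0,0,0],"jaw": 0},{"slide": [0,0,0.001],"angular": [0,0,0],"jaw": 0},{"slide": [0,0,0],"angular": [0,0,0],"jaw": 0}]}}

```text
time_s: 22.92
tool_pos: [0.5397, -0.3989, 0.0165]
tool_rot: [-180.0, -0.0, -0.1]
force: [0.5, 0.0, -3.4]
grip_width: 0.0557
grasp_force: 24.9
```

Request:
{"name": "step_arm", "arguments": {"rows": [{"slide": [0,0,0.001],"angular": [0,0,0],"jaw": 0},{"slide": [0,0,0.001],"angular": [0,0,0],"jaw": 0},{"slide": [0,0,0],"angular": [0,0,0],"jaw": 0}]}}

```text
time_s: 23.3
tool_pos: [0.5397, -0.3989, 0.0155]
tool_rot: [-180.0, -0.0, -0.1]
force: [-0.4, -0.6, -3.7]
grip_width: 0.0561
grasp_force: 24.9
```

Request:
{"name": "step_arm", "arguments": {"rows": [{"slide": [0,0,0.001],"angular": [0,0,0],"jaw": 0},{"slide": [0,0,0.001],"angular": [0,0,0],"jaw": 0},{"slide": [0,0,0],"angular": [0,0,0],"jaw": 0}]}}

```text
time_s: 23.68
tool_pos: [0.5397, -0.3989, 0.0155]
tool_rot: [-180.0, -0.0, -0.1]
force: [-2.3, 3.4, 5.1]
grip_width: 0.0557
grasp_force: 24.9
```

Request:
{"name": "step_arm", "arguments": {"rows": [{"slide": [0,0,-0.002],"angular": [0,0,0],"jaw": 1},{"slide": [0,0,0],"angular": [0,0,0],"jaw": 1},{"slide": [0,0,0],"angular": [0,0,0],"jaw": 1},{"slide": [0,0,-0.04],"angular": [0,0,0],"jaw": 1},{"slide": [0,0,-0.1],"angular": [0,0,0],"jaw": 1},{"slide": [0,0,-0.1],"angular": [0,0,0],"jaw": 1},{"slide": [0,0,-0.1],"angular": [0,0,0],"jaw": 1},{"slide": [0,0,-0.04],"angular": [0,0,0],"jaw": 1},{"slide": [0,0,0],"angular": [0,0,0],"jaw": 1}]}}

```text
time_s: 24.8
tool_pos: [0.5401, -0.3997, 0.2074]
tool_rot: [179.9, -0.2, -0.1]
force: [-0.4, -0.5, -1.0]
grip_width: 0.0871
grasp_force: 0.0
```

```bash
python3 -c "
from plan import *
import ov
c='scene'; im=env.read_camera(c)
L=[ov.P(ov.B(.048,.028,.044),.5392,-.3985),ov.P(ov.B(.058,.038,.014),.5392,-.3985)]
tiles(im,[proj([[.5392,-.3985,.02]],c)[0]],'pics/s3.png',w=80,h=80,k=5,cols=1,draw=lambda t,i,f:[cv2.polylines(t,[np.array([f(q) for q in proj(l,c)])],False,(255,0,255),1) for l in L])
plan([(.4969,.0855,.2,131.3),(.4969,.0855,.1,131.3)])"
```

```text
[-0.006, -0.065, 0.001] [0.0, -0.0, -0.049]
[0.004, -0.065, 0.001] [0.0, -0.0, -0.049]
[0.014, -0.063, 0.001] [0.0, -0.0, -0.049]
[0.024, -0.06, 0.001] [0.0, -0.0, -0.049]
[0.033, -0.056, 0.001] [0.0, -0.0, -0.049]
[0.041, -0.05, 0.001] [0.0, -0.0, -0.049]
[0.048, -0.044, 0.001] [0.0, -0.0, -0.048]
[0.054, -0.036, 0.001] [0.0, -0.0, -0.049]
[0.059, -0.027, 0.0] [0.0, -0.0, -0.048]
[0.062, -0.018, 0.001] [0.0, -0.0, -0.049]
[0.064, -0.008, 0.0] [0.0, -0.0, -0.048]
[0.065, 0.001, 0.001] [0.0, -0.0, -0.049]
[0.064, 0.011, 0.0] [0.0, -0.0, -0.048]
[0.061, 0.021, 0.001] [0.0, -0.0, -0.049]
[0.057, 0.03, 0.0] [0.0, -0.0, -0.048]
-- [0.4971 0.0854 0.2001] [180.   -0.  131.3]
[0.0, -0.0, 0.1] [0.0, -0.0, -0.0]
[0.0, -0.0, 0.1] [0.0, -0.0, -0.0]
-- [0.4971 0.0854 0.1001] [180.   -0.  131.3]
```

View pics/s3.png

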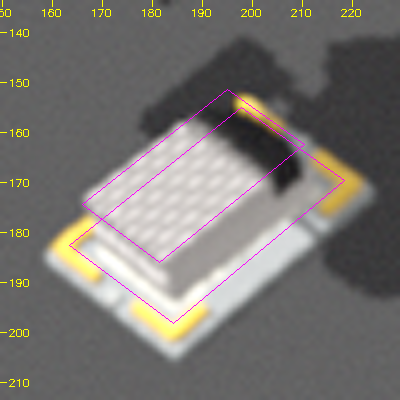

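Request:
{"name": "step_arm", "arguments": {"rows": [{"slide": [-0.006,-0.065,0.001],"angular": [0,0,-0.049],"jaw": 0.6},{"slide": [0.004,-0.065,0.001],"angular": [0,0,-0.049],"jaw": 0.6},{"slide": [0.014,-0.063,0.001],"angular": [0,0,-0.049],"jaw": 0.6},{"slide": [0.024,-0.06,0.001],"angular": [0,0,-0.049],"jaw": 0.6},{"slide": [0.033,-0.056,0.001],"angular": [0,0,-0.049],"jaw": 0.6},{"slide": [0.041,-0.05,0.001],"angular": [0,0,-0.049],"jaw": 0.6},{"slide": [0.048,-0.044,0.001],"angular": [0,0,-0.048],"jaw": 0.6},{"slide": [0.054,-0.036,0.001],"angular": [0,0,-0.049],"jaw": 0.6},{"slide": [0.059,-0.027,0],"angular": [0,0,-0.048],"jaw": 0.6},{"slide": [0.062,-0.018,0.001],"angular": [0,0,-0.049],"jaw": 0.6}]}}

```text
time_s: 26.1
tool_pos: [0.51, -0.0741, 0.199]
tool_rot: [-179.8, 0.0, 88.1]
force: [0.5, 0.1, -0.2]
grip_width: 0.0524
grasp_force: 0.0
```

Request:
{"name": "step_arm", "arguments": {"rows": [{"slide": [0.064,-0.008,0.02],"angular": [0,0,-0.048],"jaw": 0.6},{"slide": [0.065,0.001,0.03],"angular": [0,0,-0.049],"jaw": 0.6},{"slide": [0.064,0.011,0.05],"angular": [0,0,-0.048],"jaw": 0.6},{"slide": [0.061,0.021,0.06],"angular": [0,0,-0.049],"jaw": 0.6},{"slide": [0.057,0.03,0.06],"angular": [0,0,-0.048],"jaw": 0.6},{"slide": [0,0,0.04],"angular": [0,0,0],"jaw": 0.6},{"slide": [0,0,0],"angular": [0,0,0],"jaw": 0.6},{"slide": [0,0,0],"angular": [0,0,0],"jaw": 0.6},{"slide": [0,0,0],"angular": [0,0,0],"jaw": 0.6}]}}

```text
time_s: 27.22
tool_pos: [0.4978, 0.085, 0.0718]
tool_rot: [179.9, 0.0, 131.2]
force: [-0.1, -0.8, -0.4]
grip_width: 0.0519
grasp_force: 0.0
```

```bash
python3 -c "
from plan import *
plan([(.4969,.0855,.0035,131.3)])"
```

```text
[0.001, -0.0, 0.068] [0.0, 0.0, -0.0]
[0.001, -0.001, 0.069] [0.0, 0.0, -0.0]
-- [0.4968 0.0854 0.0033] [179.9   0.  131.2]
```

Request:
{"name": "step_arm", "arguments": {"rows": [{"slide": [0.001,0,0.05],"angular": [0,0,0],"jaw": 0.6},{"slide": [0.001,0,0.05],"angular": [0,0,0],"jaw": 0.6},{"slide": [0,0,0.025],"angular": [0,0,0],"jaw": 0.6},{"slide": [0,0,0.01],"angular": [0,0,0],"jaw": 0.6},{"slide": [0,0,0],"angular": [0,0,0],"jaw": 0.6},{"slide": [0,0,0],"angular": [0,0,0],"jaw": 0},{"slide": [0,0,0],"angular": [0,0,0],"jaw": 0},{"slide": [0,0,0],"angular": [0,0,0],"jaw": 0},{"slide": [0,0,0],"angular": [0,0,0],"jaw": 0},{"slide": [0,0,0],"angular": [0,0,0],"jaw": 0}], "newtons": 12}}

```text
time_s: 28.48
tool_pos: [0.4966, 0.0861, 0.0037]
tool_rot: [180.0, -0.0, 131.3]
force: [-0.2, 0.2, 2.1]
grip_width: 0.0209
grasp_force: 12.0
```

```bash
python3 -c "
from plan import *
plan([(.4969,.0855,.13,131.3),(.5525,.4295,.13,180)],ang=8)"
```

```text
[-0.0, -0.0, -0.084] [0.0, -0.0, -0.0]
[-0.001, -0.0, -0.084] [0.0, -0.0, -0.0]
[-0.0, -0.0, -0.085] [0.0, -0.0, -0.0]
-- [0.4969 0.0857 0.1302] [180.   -0.  131.3]
[0.063, 0.077, 0.0] [0.0, 0.0, -0.039]
[0.054, 0.084, 0.0] [0.0, 0.0, -0.039]
[0.043, 0.09, 0.0] [0.0, 0.0, -0.039]
[0.031, 0.094, 0.0] [0.0, 0.0, -0.038]
[0.02, 0.097, 0.0] [0.0, 0.0, -0.039]
[0.008, 0.099, 0.0] [0.0, 0.0, -0.038]
[-0.004, 0.1, 0.001] [0.0, 0.0, -0.039]
-- [0.5526 0.4294 0.1298] [ 180.     0.  -179.9]
```

Request:
{"name": "step_arm", "arguments": {"rows": [{"slide": [0,0,-0.05],"angular": [0,0,0],"jaw": 0},{"slide": [0,0,-0.09],"angular": [0,0,0],"jaw": 0},{"slide": [0,0,-0.09],"angular": [0,0,0],"jaw": 0},{"slide": [0.063,0.077,-0.023],"angular": [0,0,-0.039],"jaw": 0},{"slide": [0.054,0.084,0],"angular": [0,0,-0.039],"jaw": 0},{"slide": [0.043,0.09,0],"angular": [0,0,-0.039],"jaw": 0},{"slide": [0.031,0.094,0],"angular": [0,0,-0.038],"jaw": 0},{"slide": [0.02,0.097,0],"angular": [0,0,-0.039],"jaw": 0},{"slide": [0.008,0.099,0],"angular": [0,0,-0.038],"jaw": 0},{"slide": [-0.004,0.1,0.001],"angular": [0,0,-0.039],"jaw": 0}]}}

```text
time_s: 29.72
tool_pos: [0.5522, 0.4312, 0.1291]
tool_rot: [-180.0, -0.0, -179.7]
force: [-0.0, 0.1, 0.5]
grip_width: 0.0206
grasp_force: 12.0
```

Request:
{"name": "step_arm", "arguments": {"rows": [{"slide": [0,0,0],"angular": [0,0,0],"jaw": 0},{"slide": [0,0,0],"angular": [0,0,0],"jaw": 0},{"slide": [0,0,0],"angular": [0,0,0],"jaw": 0},{"slide": [0,0,0],"angular": [0,0,0],"jaw": 0}]}}

```text
time_s: 30.22
tool_pos: [0.5526, 0.4285, 0.13]
tool_rot: [180.0, 0.0, 180.0]
force: [0.7, -0.2, -0.6]
grip_width: 0.0208
grasp_force: 12.0
```

```bash
python3 - <<'E'
from plan import *
import ov
p=env.get_obs()["tool_pos"];print(p,env.get_obs()["tool_rot"])
for c in('scene','top'):
    im=env.read_camera(c)
    L=ov.L['cradle']+[ov.P([[-.069,0,0],[.026,0,0]],p[0]-.024,p[1],180,p[2]+.007)]
    tiles(im,[proj([[.545,.43,.06]],c)[0]],f'pics/s_{c}.png',w=78,h=110,k=5,cols=1,draw=lambda t,i,f:[cv2.polylines(t,[np.array([f(q) for q in proj(l,c)])],False,(255,0,255),1) for l in L])
cv2.imwrite('pics/s4.png',np.hstack([cv2.imread(f'pics/s_{c}.png') for c in('scene','top')]))
E
```

```text
[0.55263318 0.42848703 0.12998121] [1.79997438e+02 1.86463128e-02 1.79967036e+02]
```

View pics/s4.png

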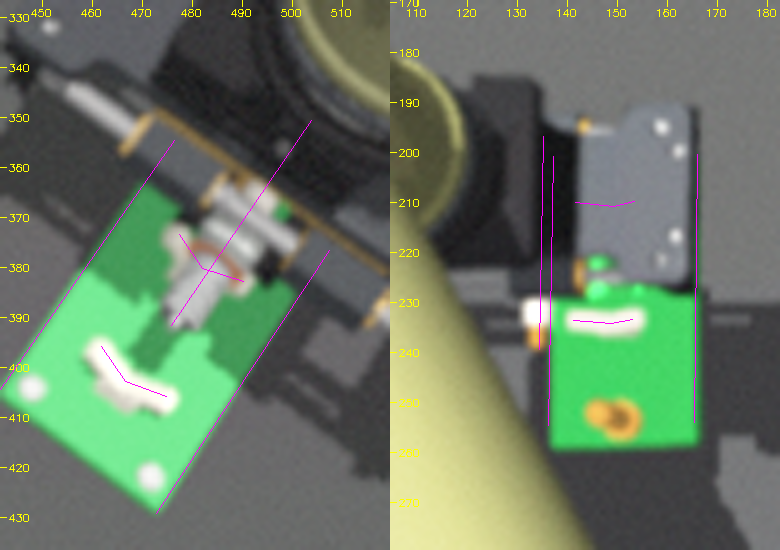

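Request:
{"name": "step_arm", "arguments": {"rows": [{"slide": [0,0,0.05],"angular": [0,0,0],"jaw": 0},{"slide": [0,0.001,0.07],"angular": [0,0,0],"jaw": 0},{"slide": [0,0,0.04],"angular": [0,0,0],"jaw": 0},{"slide": [0,0,0.016],"angular": [0,0,0],"jaw": 0},{"slide": [0,0,0.008],"angular": [0,0,0],"jaw": 0},{"slide": [0,0,0.006],"angular": [0,0,0],"jaw": 0},{"slide": [0,0,0],"angular": [0,0,0],"jaw": 0},{"slide": [0,0,0],"angular": [0,0,0],"jaw": 0}]}}

```text
time_s: 31.32
tool_pos: [0.5525, 0.4306, 0.0353]
tool_rot: [180.0, 0.0, -179.9]
force: [-0.6, -0.7, -0.9]
grip_width: 0.0208
grasp_force: 12.0
```

Request:
{"name": "step_arm", "arguments": {"rows": [{"slide": [0,0,0.002],"angular": [0,0,0],"jaw": 0},{"slide": [0,0,0],"angular": [0,0,0],"jaw": 0}]}}

```text
time_s: 31.58
tool_pos: [0.5522, 0.4303, 0.0336]
tool_rot: [180.0, 0.0, -179.9]
force: [-0.3, -0.2, -1.2]
grip_width: 0.0207
grasp_force: 12.0
```

Request:
{"name": "step_arm", "arguments": {"rows": [{"slide": [0,0,0.002],"angular": [0,0,0],"jaw": 0},{"slide": [0,0,0.002],"angular": [0,0,0],"jaw": 0},{"slide": [0,0,0],"angular": [0,0,0],"jaw": 0}]}}

```text
time_s: 31.95
tool_pos: [0.5521, 0.4302, 0.0314]
tool_rot: [-180.0, -0.0, -179.9]
force: [0.3, 0.1, -1.0]
grip_width: 0.0204
grasp_force: 12.0
```

Request:
{"name": "step_arm", "arguments": {"rows": [{"slide": [0,0,0.002],"angular": [0,0,0],"jaw": 0},{"slide": [0,0,0.001],"angular": [0,0,0],"jaw": 0},{"slide": [0,0,0],"angular": [0,0,0],"jaw": 0}]}}

```text
time_s: 32.33
tool_pos: [0.5524, 0.4301, 0.0306]
tool_rot: [180.0, 0.0, -179.9]
force: [-0.7, -2.2, 4.2]
grip_width: 0.0206
grasp_force: 12.0
```

Request:
{"name": "step_arm", "arguments": {"rows": [{"slide": [0,-0.002,0],"angular": [0,0,0],"jaw": 0},{"slide": [0,0,0],"angular": [0,0,0],"jaw": 0},{"slide": [0,0,0],"angular": [0,0,0],"jaw": 0}]}}

```text
time_s: 32.7
tool_pos: [0.5523, 0.4291, 0.0299]
tool_rot: [-180.0, 0.0, -179.9]
force: [0.8, -0.6, 0.1]
grip_width: 0.0208
grasp_force: 12.0
```

Request:
{"name": "step_arm", "arguments": {"rows": [{"slide": [0,0,0.001],"angular": [0,0,0],"jaw": 0},{"slide": [0,0,0],"angular": [0,0,0],"jaw": 0}]}}

```text
time_s: 32.95
tool_pos: [0.5524, 0.4292, 0.0298]
tool_rot: [180.0, 0.0, -179.9]
force: [-0.1, -1.7, 1.9]
grip_width: 0.0208
grasp_force: 12.0
```

Still a slight −y push; shift 0.5 mm more and lower.

Request:
{"name": "step_arm", "arguments": {"rows": [{"slide": [0,-0.001,0],"angular": [0,0,0],"jaw": 0},{"slide": [0,0,0.001],"angular": [0,0,0],"jaw": 0},{"slide": [0,0,0],"angular": [0,0,0],"jaw": 0}]}}

```text
time_s: 33.33
tool_pos: [0.5523, 0.4291, 0.0296]
tool_rot: [180.0, 0.0, -179.9]
force: [-0.8, -1.0, 4.5]
grip_width: 0.0206
grasp_force: 12.0
```

Request:
{"name": "step_arm", "arguments": {"rows": [{"slide": [0,0,0.001],"angular": [0,0,0],"jaw": 0},{"slide": [0,0,0],"angular": [0,0,0],"jaw": 0}]}}

```text
time_s: 33.58
tool_pos: [0.5524, 0.4292, 0.0296]
tool_rot: [179.9, 0.0, -179.9]
force: [-0.9, -1.3, 6.5]
grip_width: 0.0208
grasp_force: 12.0
```

Request:
{"name": "step_arm", "arguments": {"rows": [{"slide": [0,0,-0.003],"angular": [0,0,0],"jaw": 0.3},{"slide": [0,0,0],"angular": [0,0,0],"jaw": 0.5},{"slide": [0,0,0],"angular": [0,0,0],"jaw": 0.6},{"slide": [0,0,0],"angular": [0,0,0],"jaw": 0.6},{"slide": [0,0,-0.03],"angular": [0,0,0],"jaw": 0.6},{"slide": [0,0,-0.08],"angular": [0,0,0],"jaw": 0.6},{"slide": [0,0,-0.1],"angular": [0,0,0],"jaw": 0.6},{"slide": [0,0,-0.1],"angular": [0,0,0],"jaw": 0.6},{"slide": [0,0,-0.04],"angular": [0,0,0],"jaw": 0.6}]}}

```text
time_s: 34.7
tool_pos: [0.5538, 0.4296, 0.2105]
tool_rot: [179.7, 0.3, -179.9]
force: [-0.3, 0.2, 0.0]
grip_width: 0.0521
grasp_force: 0.0
```

Request:
{"name": "step_arm", "arguments": {"rows": [{"slide": [0.08,0.03,0],"angular": [0,0,0],"jaw": 0.6},{"slide": [0.1,0.04,0],"angular": [0,0,0],"jaw": 0.6},{"slide": [0.1,0.05,0],"angular": [0,0,0],"jaw": 0.6},{"slide": [0.1,0.06,0],"angular": [0,0,0],"jaw": 0.6},{"slide": [0.1,0.06,0],"angular": [0,0,0],"jaw": 0.6},{"slide": [0.05,0.04,0],"angular": [0,0,0],"jaw": 0.6},{"slide": [0,0,0],"angular": [0,0,0],"jaw": 0.6},{"slide": [0,0,0],"angular": [0,0,0],"jaw": 0.6}]}}

```text
time_s: 35.7
tool_pos: [0.2882, 0.5674, 0.2048]
tool_rot: [-179.9, 0.1, -180.0]
force: [-0.1, -0.5, 0.6]
grip_width: 0.0523
grasp_force: 0.0
```

```bash
python3 - <<'E'
from plan import *
import ov
for c in('scene','top'):
    im=env.read_camera(c); cv2.imwrite(f'pics/f_{c}.png',im[:,:,::-1])
    L=[ov.P([[-.069,0,0],[.026,0,0]],.5525-.024,.4295,180,.036),ov.P(ov.C(.025,.0),.5142,.2356,0,.022)]
    tiles(im,[proj([[.545,.43,.036]],c)[0]],f'pics/s_{c}.png',w=78,h=90,k=5,cols=1)
cv2.imwrite('pics/s5.png',np.hstack([cv2.imread(f'pics/s_{c}.png') for c in('scene','top')]))
E
```

```text
(no output)
```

View pics/s5.png

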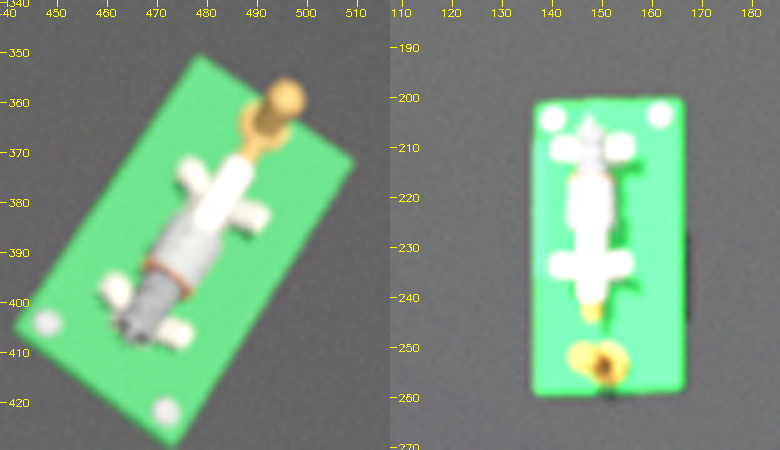

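View pics/f_scene.png

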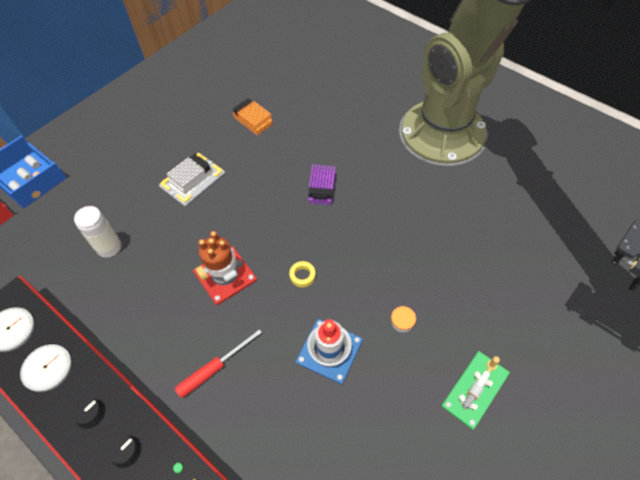

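The spark plug lies in both Vs with its ceramic end towards the post. The final picture shows the coil, cap and module in place, and the tape (302,274) and tin (403,319) have not moved.

```bash
python3 -c "
from cell import env
print(env.sign_off())"
```

```text
the job is handed in; nothing more can be done
None
```

The job is handed in after about 36 s of robot time: coil, cap, module and plug were placed in that order, each set down without dropping, and the final pictures show all four seated and the tape and tin where they lay.

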